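# Close the flask press with its fold-out crank

### The job

Clamp the brass denture flask in the blue bench press. Its crank grip is folded flat along the crank arm: first swing the red grip up until it stands upright, then use it to wind the crank clockwise (seen from above) until the pad meets the flask, and tighten by about an eighth of a turn more, enough to clamp it firmly but no further, or the plaster inside cracks. Let go, leaving the grip standing up and the press clamped, and do not disturb the flask or the other things on the bench.

Things in the scene. Friction and masses are not known exactly. Their poses are not given: they have to be found in the camera images.
- press: Blue bench press, fixed. Base 130 (x) x 220 (y) x 24 mm; two 18 mm columns at y = +-88 mm; cross head 44 x 210 mm, from 150 to 176 mm above the bench. Origin: centre of the base's underside, z up; the vertical screw and crank axis passes through it.
- plate: Steel height plate 95 x 95 mm under the flask on the press base, fixed. Origin: centre of its upper face, which is 28 to 34 mm above the bench.
- crank: Aluminium crank arm, 12 mm wide, 7 mm thick, reaching 77 mm out, top face 25 mm above its origin, which is on the vertical turning axis at the top of the cross head (176 mm above the bench). Own x points along the arm to the grip. Clockwise from above lowers the pad, 20 mm a turn. Turning takes 0.30 N m (4 N at the grip), felt only while it moves; it stays where it is left.
- grip_pivot (a point): The point on the crank arm about which the grip folds: 75 mm from the crank axis, 35 mm above the crank's origin (211 mm above the bench). The fold axis is level and square to the arm. Moves with the crank.
- grip (a joint): Fold angle of the red grip, a round bar of 16 mm diameter from 7 to 56 mm from its pivot: 0 to 0.1 = folded flat over the arm, centre line 10 mm above the arm's top face; 1.57 = upright; stop at 1.745 (leaning outward). Stiff hinge (0.10 N m), stays where left. Wider than the arm below it, so it can be pinched across from above.
- flask: Loose brass denture flask 84 x 76 mm, 53 mm tall, 0.9 kg, on the plate; origin: centre of its underside. Above it on the screw, 2 to 14 mm off at the start (not measured), hangs a round grey sprung pad, 56 mm across. Once the pad bears on it, each further eighth of a turn adds about 60 N of clamping and about 2.6 N of resistance at the grip, felt while turning.
- jar: Amber jar with a white lid, 64 mm diameter, 75 mm tall; bystander. Origin: centre of its underside.
- bowl: Green mixing bowl, 110 mm diameter, 60 mm tall; bystander. Origin: centre of its underside.
- model: White plaster tooth model, 55 x 65 x 28 mm; bystander. Origin: centre of its underside.
- grip_tip (a point): Free end of the red grip, on its centre line, 56 mm from grip_pivot. Folded, it points in towards the crank axis, 19 mm from it, at the pivot's height; upright, it is straight above the pivot.

How it is judged:
On the way, in this order (a step that is already met when the one before it is completed fails the run):
1. the red grip stands upright (fold angle over 1.35 rad) before the pad has been wound down onto the flask (value of joint grip above 1.35 rad and contact force between flask and plate below 18 N), for 0.2 s.
2. the pad clamps the flask: it is pressed onto the plate with more than 38 N (its own weight of about 9 N included) (contact force between flask and plate above 38 N), for 0.2 s.
At the end, for the whole second after the job is handed in: The flask is clamped, pressed onto its plate with 38 to 110 N (its weight of about 9 N included) and stays so, the crank is at rest with its grip still standing up (fold angle over 1.2 rad), and the flask is within 12 mm of where it was (contact force between flask and plate between 38 and 110 N and value of joint grip above 1.2 rad and distance of flask from where it was at the start of the episode below 0.012 m and angular speed of crank below 0.05 rad/s); the robot touches nothing.
It fails at once if the flask is pressed onto the plate with more than 130 N (the plaster cracks) (contact force between flask and plate above 130 N).
It fails at once if the crank is turned (pivot moved over 60 mm) with its grip still folded (under 1.0 rad) (distance of grip_pivot from where it was at the start of the episode above 0.06 m and value of joint grip below 1 rad).
It fails at once if the jar is disturbed (moved over 20 mm) (distance of jar from where it was at the start of the episode above 0.02 m).
It fails at once if the bowl is disturbed (moved over 20 mm) (distance of bowl from where it was at the start of the episode above 0.02 m).
It fails at once if the tooth model is disturbed (moved over 20 mm) (distance of model from where it was at the start of the episode above 0.02 m).
It also fails if it takes over 70 s, if anything falls off the work surface, if the arm or the gripper's body presses on something with over 40 N, if the wrist force passes 120 N, or if a joint passes its speed limit or range.

### The arm

A 6-joint arm with a two-finger parallel gripper is mounted at the origin on the work surface. World frame = base frame: x ahead of the robot, y to its left, z up, the work surface at z = 0. Lengths are in m, angles in rad, forces in N, time in s.
With the tool pointing down it reaches from about 0.325 to 0.85 m from the base axis. Payload 15.5 kg.
Tool frame: the origin (TCP) lies midway between the tips of the shut fingers; the grasp point (between the pads) lies 19 mm behind it; x points along the fingers, y is the direction in which the jaws open and shut, and the axes are right-handed (so a half turn about x gives the same grasp; the last joint's range is limited). The gripper opens to 91 mm and grips with 3 to 60 N. Pads are 32 mm wide; open, the fingers measure 118 mm over their backs; the gripper's body (76 mm by 178 mm) begins 60 mm behind the grasp point.
Start: joints at [1.115, 0.494, 1.345, -0, 1.302, -0.096], TCP at [0.221, 0.585, 0.214] pointing down, gripper open.
Joint ranges: [-2.91, 2.91], [-0.82, 2.16], [0.22, 2.67], [-1.22, 4.37], [0.12, 2.79], [-3.08, 3.08]. Speed limits (rad/s): [1.89, 1.89, 2.57, 3.01, 3.01, 3.01].

### API

Orientations are given as a 3x3 rotation matrix whose columns are the frame's x, y, z axes.
In Python, from plant import bot gives the robot as it stands.
- The arm moves only by the shell command python3 -m crank 'ROWS'. ROWS is JSON, a list of rows, each a list of 3 entries, a list of its own where there are three numbers: the shift along the tool's x, y, z each as a share of 0.6 m, from -1 to 1, then the turn about the tool's x as a share of 360 degrees, from -1 to 1, then the gripper's target within -1 to 1 (fully open at 1, half-way at 0, shut at -1). A call has 1 to 20 rows; each row is the pose to reach, as a shift and turn from the pose commanded when the call began, along the tool's axes at that moment, turning the shorter way round; what a row does not reach only later rows make up. A row lasts 1/8 s, in which the tool goes at most 62.5 mm and 10.7 degrees, less where a joint would pass 70% of its speed; a pose out of reach is approached as far as the arm can. A call with a number of a shift or a turn outside -1 to 1 is refused whole. A call with a gripper value outside its range is refused whole. The fingers move at their own pace and stop on an object; the grip force is fixed at half the most. Time passes only in rows, so rows that repeat a pose let the fingers close. It gives the time, the measured TCP pose, the force and the opening at its end, in the units of the state.
- bot.sense(): the state, without advancing time (a new reading comes with each control period).
- bot.capture(name): name is "scene" or "top"; returns the picture (480x640x3 uint8, red, green, blue); there is no depth.
- bot.camera_params(name): a dict with "mtx" (3x3 intrinsics, pixels), "view" (4x4, takes a point from world to camera coordinates). Camera axes: x right, y down, z forward; pixel columns grow to the right and rows downward; lengths in m; the calibration is good to about 2 mm. A picture is of the moment at which its call begins. camera_params takes no time and is no camera call.
- bot.finish_job(): hands the job in, once; it reports no verdict.
The state is a dict: "t": time; "joints": joint angles; "qvel": joint speeds; "joint_efforts": joint torques, N m; "tcp_pos": TCP position; "ee_rot": TCP orientation; "ft_force": force on the tool from outside, world axes, zero at the start; "ft_torque": the same for the moment, N m; "opening": opening from 0.0 (shut) to 1.0 (fully open).
Only numpy, scipy, OpenCV 4.12 (cv2) and the standard library are available. Lean on these libraries where they do the work, as an engineer would, in place of code of your own. Each camera call takes 0.05 s, during which the arm holds its last target. There are 200 camera calls.

## Working session

There is one attempt and no reset: what is moved stays moved. The work goes in short steps, Python scripts to look and compute and a shell command to move; the robot and the scene stay as the last step left them, time stands still between calls to the robot, and variables do not carry over. Pictures are saved under pics/ and viewed, about 8 in all and at most 12, crops included, and the job is handed in when it is done.

```bash
mkdir -p pics; ls; python3 - <<'E'
from plant import bot
import cv2,numpy as np
np.set_printoptions(precision=4,suppress=True)
s=bot.sense();print({k:np.round(v,3).tolist() for k,v in s.items()})
for n in("scene","top"):
    im=bot.capture(n);cv2.imwrite(f"pics/{n}0.png",im[:,:,::-1]);p=bot.camera_params(n);print(n,p["mtx"],p["view"])
E
```

```text
pics
{'t': 0.0, 'joints': [1.114, 0.494, 1.346, 0.0, 1.302, -0.096], 'qvel': [-0.0, -0.001, 0.001, -0.001, 0.001, -0.001], 'joint_efforts': [-0.001, -87.876, -38.188, 0.071, 0.053, -0.0], 'tcp_pos': [0.22, 0.584, 0.213], 'ee_rot': [[-0.001, 0.353, 0.936], [-0.001, 0.936, -0.353], [-1.0, -0.001, -0.0]], 'ft_force': [-0.638, 0.116, 0.558], 'ft_torque': [-0.073, -0.003, -0.017], 'opening': 1.002}
scene [[495.0702   0.     323.0548]
 [  0.     495.0702 241.2481]
 [  0.       0.       1.    ]] [[ 0.6014  0.7988 -0.0161 -0.3296]
 [ 0.4176 -0.3315 -0.846  -0.1124]
 [-0.6811  0.5021 -0.5329  1.558 ]
 [ 0.      0.      0.      1.    ]]
top [[513.4316   0.     311.3493]
 [  0.     513.4316 240.1893]
 [  0.       0.       1.    ]] [[ 0.0406 -0.9992 -0.0044 -0.0149]
 [-0.971  -0.0385 -0.2358  0.5689]
 [ 0.2355  0.0139 -0.9718  1.0861]
 [ 0.      0.      0.      1.    ]]
```

View pics/scene0.png

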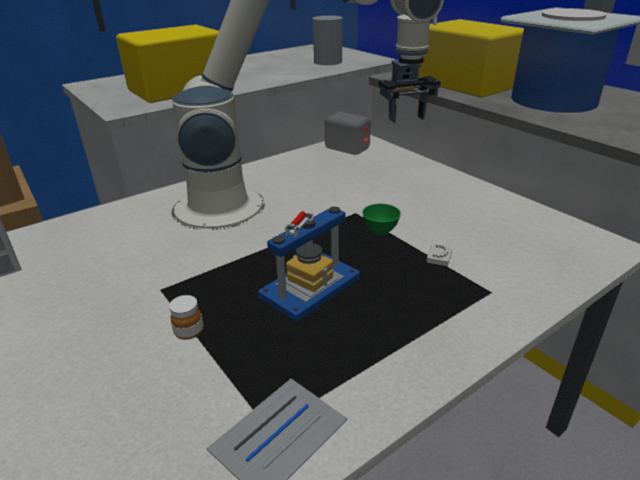

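View pics/top0.png

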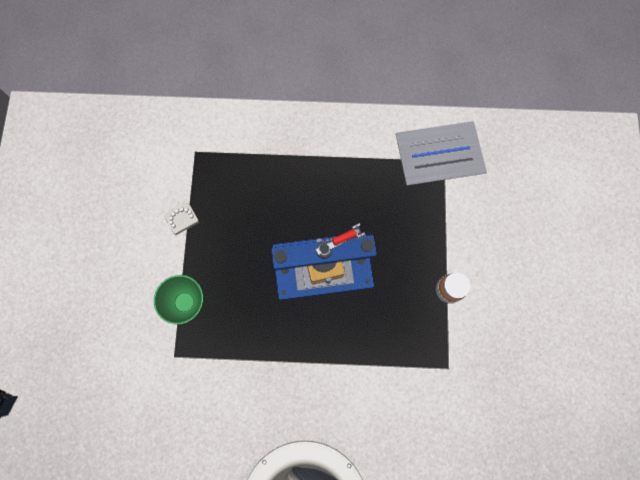

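The scene view shows the press at about (310,260), with the red grip at (298,220). In the top view the grip runs from (333,243) to (357,233), with the pivot fork at about (360,230) and the hub at about (324,250). The bowl, model and jar are all well clear of it.

```bash
cat > h.py <<'E'
from plant import bot
import cv2,numpy as np
np.set_printoptions(precision=4,suppress=True)
def P(n):
    p=bot.camera_params(n);return np.array(p["mtx"])@np.array(p["view"])[:3]
def onz(n,uv,z):
    M=P(n);A=M[:,[0,1,3]].copy();A[:,2]+=M[:,2]*z
    w=np.linalg.solve(A,[*uv,1]);return w[:2]/w[2]
def tri(a,b):
    X=cv2.triangulatePoints(P("scene"),P("top"),np.float64(a).reshape(2,1),np.float64(b).reshape(2,1))[:,0];return X[:3]/X[3]
def proj(n,X):
    q=P(n)@[*X,1];return q[:2]/q[2]
def red(im):
    h=cv2.cvtColor(im,cv2.COLOR_RGB2HSV)
    m=(((h[...,0]<8)|(h[...,0]>172))&(h[...,1]>150)&(h[...,2]>90)).astype(np.uint8)
    n,l,st,c=cv2.connectedComponentsWithStats(m)
    i=1+np.argmax(st[1:,4]);return np.argwhere(l==i)[:,::-1].astype(np.float32),st[i]
def ends(pts):
    c,v=cv2.PCACompute(pts,None,maxComponents=1)[:2];t=(pts-c)@v[0]
    return c[0],c[0]+v[0]*t.min(),c[0]+v[0]*t.max()
E
python3 - <<'E'
from h import *
R={}
for n in("scene","top"):
    im=bot.capture(n);p,st=red(im);R[n]=ends(p);print(n,st,R[n])
    h=cv2.cvtColor(im,cv2.COLOR_RGB2HSV)
    m=((abs(h[...,0].astype(int)-110)<10)&(h[...,1]>150)&(h[...,2]>60)).astype(np.uint8)
    if n=="top":
        m[:200]=0;m[320:]=0;m[:,:250]=0;m[:,400:]=0
        c,v=cv2.findContours(m,0,2)
        for k in c:
            if cv2.contourArea(k)>150:
                b=cv2.boxPoints(cv2.minAreaRect(k));print(cv2.minAreaRect(k));
        # head quad
    u0,v0,w,hh=(270,205,110,100) if n=="top" else (230,190,150,140)
    cv2.imwrite(f"pics/{n}1.png",cv2.resize(im[v0:v0+hh,u0:u0+w,::-1],None,fx=5 if n=="top" else 4,fy=5 if n=="top" else 4,interpolation=cv2.INTER_CUBIC))
print(tri(R["scene"][0],R["top"][0]))
for i in(1,2):
    for j in(1,2): print(i,j,tri(R["scene"][i],R["top"][j]))
    print(onz("top",R["top"][i],.211))
print("hub",onz("top",(324,250),.2))
E
python3 - <<'E'
import cv2,numpy as np
a=cv2.imread('pics/top1.png');b=cv2.imread('pics/scene1.png');b=cv2.resize(b,None,fx=.42,fy=.42*1) if 0 else b[:500,:]
b=b[:,:250+350]
c=np.zeros((500,800,3),np.uint8);a=cv2.resize(a,(400,364));b=cv2.resize(cv2.imread('pics/scene1.png'),(400,373));c[:364,:400]=a;c[:373,400:]=b;cv2.imwrite('pics/both1.png',c)
E
```

```text
scene [292 211  14  14  84] (array([299.    , 217.5833], dtype=float32), array([304.2041, 212.1972], dtype=float32), array([293.4133, 223.3655], dtype=float32))
top [332 229  24  16 182] (array([344.055, 236.489], dtype=float32), array([332.6694, 241.516 ], dtype=float32), array([354.8731, 231.7126], dtype=float32))
((325.154296875, 265.34942626953125), (56.090091705322266, 103.6006851196289), 82.56858825683594)
[ 0.5435 -0.0569  0.2165]
1 1 [ 0.5323 -0.0352  0.2172]
1 2 [ 0.5555 -0.0665  0.2361]
[ 0.5334 -0.0359]
2 1 [ 0.531  -0.047   0.1957]
2 2 [ 0.5543 -0.0782  0.215 ]
[ 0.555 -0.079]
hub [ 0.5182 -0.0197]
```

View pics/both1.png

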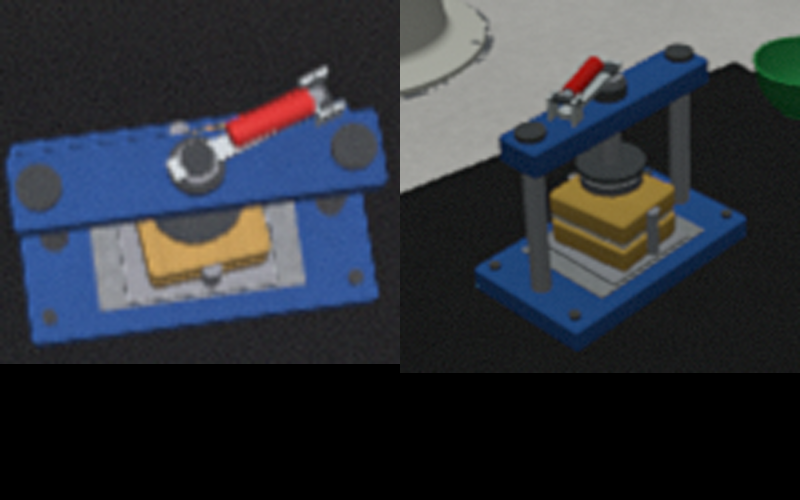

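The crops show the grip lying over the arm. The hub is at crop (197,160), which is full-frame (324,249), and the column bolts are at full-frame (281,257) and (367,245). The pad is only a little above the flask. I'll cross-check the axis with the bolts, then work out the approach.

```bash
cat >> h.py <<'E'
def go(target,yaw=None):
    s=bot.sense();R=np.array(s["ee_rot"]);d=R.T@(np.array(target)-s["tcp_pos"])/.6
    y0=np.degrees(np.arctan2(R[1,1],R[0,1]))
    print("tcp",np.array(s["tcp_pos"]),"yaw",y0.round(2),"shift",d,"turn",None if yaw is None else round(((y0-yaw+180)%360-180)/360,4))
E
python3 - <<'E'
from h import *
b1,b2=onz("top",(280.7,256.7),.18),onz("top",(366.8,245.2),.18);print(b1,b2,(b1+b2)/2,np.linalg.norm(b1-b2))
e=b1-b2;print("press yaw",np.degrees(np.arctan2(e[1],e[0]))-90)
t=np.array([.5328,-.0355]);q=np.array([.555,-.0787]);d=(q-t)/np.linalg.norm(q-t);piv=q+.007*d;ax=piv-.075*d
print(d,piv,ax,np.degrees(np.arctan2(*d[::-1])))
g=piv-.038*d;print("grasp",g);go([*g,.30],27.2)
E
```

```text
[0.5054 0.0665] [ 0.536  -0.1059] [ 0.5207 -0.0197] 0.17502313659342794
press yaw 10.056059151166224
[ 0.4571 -0.8894] [ 0.5582 -0.0849] [ 0.5239 -0.0182] -62.80187205149089
grasp [ 0.5408 -0.0511]
tcp [0.2205 0.5846 0.2135] yaw 69.33 shift [-0.1435 -0.8029  0.8734] turn 0.117
```

```bash
python3 -m crank '[[[-0.143,-0.1,0.1],0,-0.12],[[-0.143,-0.2,0.22],0.03,-0.12],[[-0.143,-0.3,0.33],0.06,-0.12],[[-0.143,-0.4,0.44],0.09,-0.12],[[-0.143,-0.5,0.55],0.117,-0.12],[[-0.143,-0.6,0.66],0.117,-0.12],[[-0.143,-0.7,0.77],0.117,-0.12],[[-0.143,-0.803,0.873],0.117,-0.12],[[-0.143,-0.803,0.873],0.117,-0.12],[[-0.143,-0.803,0.873],0.117,-0.12],[[-0.143,-0.803,0.873],0.117,-0.12],[[-0.143,-0.803,0.873],0.117,-0.12],[[-0.143,-0.803,0.873],0.117,-0.12]]'
python3 - <<'E'
from h import *
go([.5405,-.0515,.201],27.2);s=bot.sense();print(s["ft_force"],s["opening"],s["t"],s["joints"])
ims=[]
im=bot.capture("top");a=cv2.resize(im[190:310,260:400,::-1],(560,480),interpolation=cv2.INTER_CUBIC);cv2.imwrite("pics/top2.png",a)
E
```

```text
t: 1.82
tcp_pos: [0.5416, -0.0537, 0.2992]
ee_rot: [[-0.0, 0.891, 0.454], [-0.0, 0.454, -0.891], [-1.0, -0.0, 0.0]]
ft_force: [-0.2, 0.6, -0.8]
opening: 0.44
tcp [ 0.5416 -0.0537  0.2992] yaw 27.01 shift [ 0.1637  0.0002 -0.0041] turn -0.0005
[-0.2492  0.6124 -0.7873] 0.4400339914165972 1.825 [-0.2083  0.304   1.4172 -0.0004  1.4206 -0.6797]
```

View pics/top2.png

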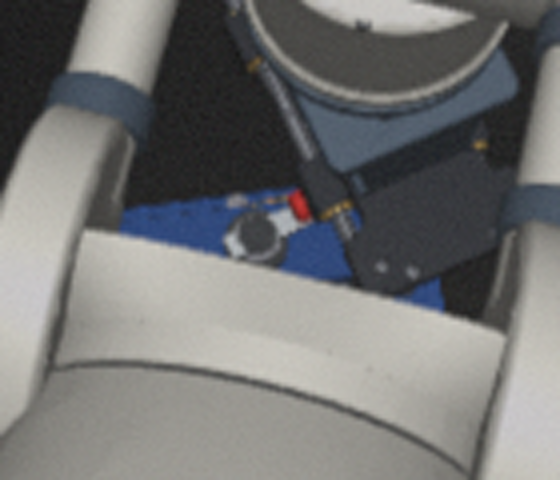

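The top view is mostly blocked by the arm. The red tip at about (300,205) in the crop sits in line with the fingers. Tool z points out along the crank arm, so I'll descend and close.

```bash
python3 -m crank '[[[0.05,0,-0.004],0,-0.12],[[0.1,0,-0.004],0,-0.12],[[0.13,0,-0.004],0,-0.12],[[0.15,0,-0.004],0,-0.12],[[0.163,0,-0.004],0,-0.12],[[0.163,0,-0.004],0,-0.12],[[0.163,0,-0.004],0,-0.5],[[0.163,0,-0.004],0,-0.8],[[0.163,0,-0.004],0,-1],[[0.163,0,-0.004],0,-1],[[0.163,0,-0.004],0,-1],[[0.163,0,-0.004],0,-1],[[0.163,0,-0.004],0,-1]]'
python3 - <<'E'
from h import *
im=bot.capture("scene");cv2.imwrite("pics/scene2.png",cv2.resize(im[150:310,220:400,::-1],(720,600)[::1],interpolation=cv2.INTER_CUBIC))
E
```

```text
t: 3.5
tcp_pos: [0.5384, -0.0494, 0.2019]
ee_rot: [[-0.002, 0.889, 0.458], [-0.001, 0.458, -0.889], [-1.0, -0.002, 0.0]]
ft_force: [-7.1, -5.9, 2.2]
opening: 0.17
```

View pics/scene2.png

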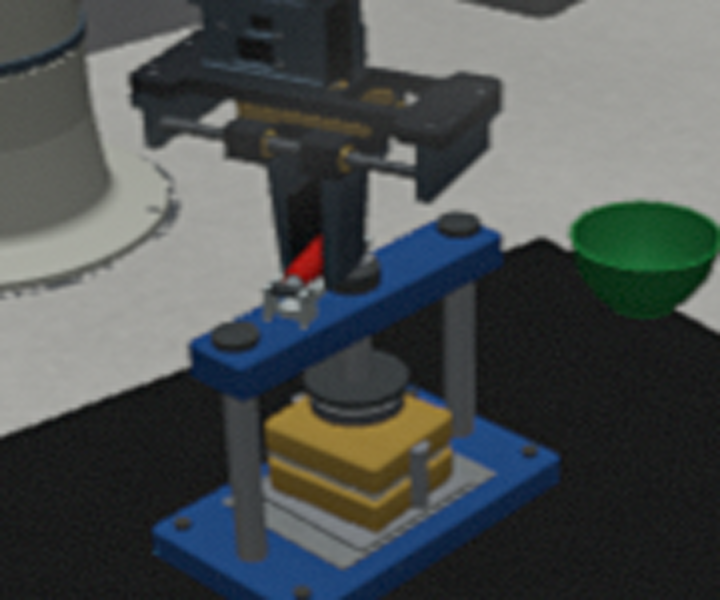

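The fingers hold the bar (opening 0.17, about 16 mm), and the lateral load is small. I'll swing it up about the pivot, relieving that side load on the way.

```bash
python3 -m crank '[[[0,-0.003,0],0,-1],[[-0.005,-0.003,0],0,-1],[[-0.01,-0.003,0.001],0,-1],[[-0.015,-0.003,0.002],0,-1],[[-0.0195,-0.003,0.003],0,-1],[[-0.024,-0.003,0.005],0,-1],[[-0.0287,-0.003,0.007],0,-1],[[-0.033,-0.003,0.0095],0,-1],[[-0.037,-0.003,0.012],0,-1],[[-0.041,-0.003,0.015],0,-1],[[-0.0447,-0.003,0.0185],0,-1]]'
```

```text
t: 4.92
tcp_pos: [0.5422, -0.0589, 0.2287]
ee_rot: [[-0.002, 0.889, 0.457], [0.001, 0.457, -0.889], [-1.0, -0.001, -0.002]]
ft_force: [-7.0, 2.1, -8.6]
opening: 0.168
```

```bash
python3 -m crank '[[[-0.0035,-0.002,0.0035],0,-1],[[-0.0065,-0.002,0.0075],0,-1],[[-0.009,-0.002,0.0115],0,-1],[[-0.0115,-0.002,0.016],0,-1],[[-0.0135,-0.002,0.0205],0,-1],[[-0.0155,-0.002,0.025],0,-1],[[-0.017,-0.002,0.03],0,-1],[[-0.018,-0.002,0.035],0,-1],[[-0.0185,-0.002,0.04],0,-1],[[-0.0187,-0.002,0.0445],0,-1],[[-0.0187,-0.002,0.0445],0,-1]]'
python3 - <<'E'
from h import *
im=bot.capture("scene");cv2.imwrite("pics/scene3.png",cv2.resize(im[150:310,220:400,::-1],(720,600)[::1],interpolation=cv2.INTER_CUBIC))
E
```

```text
t: 6.3
tcp_pos: [0.5547, -0.0827, 0.2419]
ee_rot: [[0.002, 0.889, 0.457], [0.002, 0.457, -0.889], [-1.0, 0.003, -0.0]]
ft_force: [-8.7, 8.8, 15.5]
opening: 0.164
```

View pics/scene3.png

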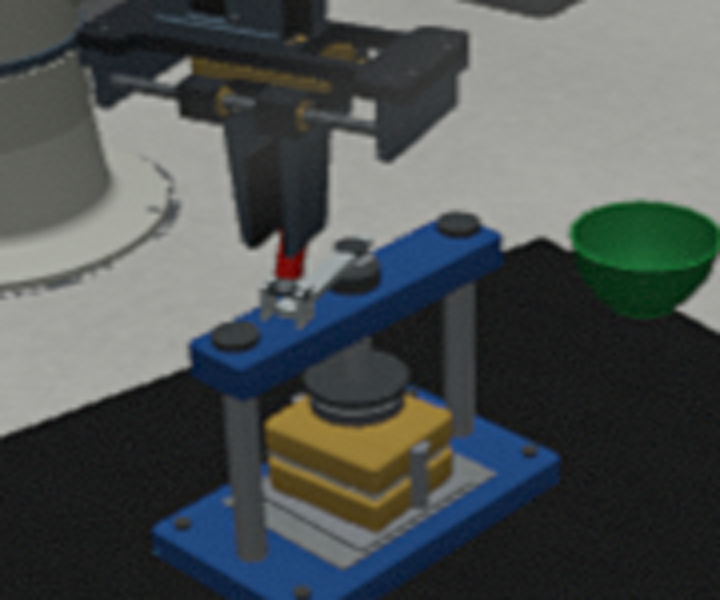

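The grip looks nearly upright, with its base at (290,275) in the crop and the fingers hiding the tip. I'll open, rise straight up and measure the free grip.

```bash
python3 -m crank '[[[0,0,0],0,-0.5],[[0,0,0],0,-0.3],[[0,0,0],0,-0.12],[[-0.05,0,0],0,-0.12],[[-0.1,0,0],0,-0.12],[[-0.15,0,0],0,-0.12],[[-0.2,0,0],0,-0.12],[[-0.2,0,0],0,-0.12]]'
python3 - <<'E'
from h import *
R={}
for n in("scene","top"):
    im=bot.capture(n)
    try:
        p,st=red(im);R[n]=ends(p);print(n,st,R[n])
    except Exception as e: print(n,e)
    if n=="scene": cv2.imwrite("pics/scene4.png",cv2.resize(im[150:310,220:400,::-1],(720,600),interpolation=cv2.INTER_CUBIC))
    for X in([.557,-.085,.218],[.557,-.085,.267],[.5615,-.0938,.266],[.5525,-.0765,.266]): print(proj(n,X))
if len(R)==2:
  for i in(0,1,2): print(tri(R["scene"][i],R["top"][i]))
print(bot.sense()["ft_force"])
E
```

```text
t: 7.35
tcp_pos: [0.5552, -0.084, 0.3622]
ee_rot: [[0.004, 0.889, 0.457], [-0.001, 0.457, -0.889], [-1.0, 0.003, 0.003]]
ft_force: [-0.0, 0.4, 0.2]
opening: 0.441
scene [289 201   9  23 129] (array([292.938 , 211.8837], dtype=float32), array([294.8387, 200.8008], dtype=float32), array([290.9735, 223.3385], dtype=float32))
[291.0111 223.7169]
[289.7764 202.6017]
[287.3812 205.1602]
[292.0639 201.0019]
top [346 225  15   8  76] (array([352.2368, 228.7368], dtype=float32), array([346.0314, 228.4078], dtype=float32), array([360.045 , 229.1508], dtype=float32))
[358.2473 229.9329]
[360.4657 223.2206]
[365.178  221.2214]
[355.8102 225.5175]
[ 0.5521 -0.0733  0.24  ]
[ 0.5462 -0.0616  0.2596]
[ 0.5586 -0.0874  0.2203]
[-0.0909 -0.4546  0.0027]
```

View pics/scene4.png

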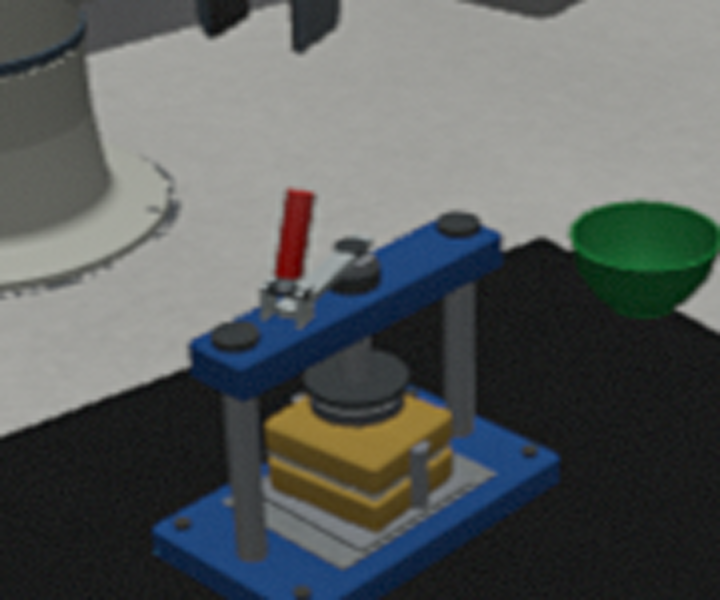

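The picture shows the grip free but leaning inward, with its tip at crop (300,192) and its base at (288,277). The fold angle works out near 1.0–1.1 rad, so it slipped in the pads and is not upright. I'll turn the jaws 90° into the fold plane and close over the pivot. The flat pads should then square the grip upright, and the last joint keeps about 300° of clockwise travel.

```bash
python3 -m crank '[[[0,0.002,0.005],-0.029,1],[[0,0.002,0.005],-0.058,1],[[0,0.002,0.005],-0.087,1],[[0,0.002,0.005],-0.116,1],[[0,0.002,0.005],-0.145,1],[[0,0.002,0.005],-0.174,1],[[0,0.002,0.005],-0.203,1],[[0,0.002,0.005],-0.232,1],[[0,0.002,0.005],-0.25,1],[[0.05,0.002,0.005],-0.25,1],[[0.1,0.002,0.005],-0.25,1],[[0.15,0.002,0.005],-0.25,1],[[0.18,0.002,0.005],-0.25,1],[[0.2,0.002,0.005],-0.25,1],[[0.2,0.002,0.005],-0.25,1]]'
python3 - <<'E'
from h import *
go([.5577,-.0862,.24],117.2);s=bot.sense();print(s["joints"],s["ft_force"])
E
```

```text
t: 9.32
tcp_pos: [0.5561, -0.0858, 0.239]
ee_rot: [[-0.002, -0.457, 0.889], [0.001, 0.889, 0.457], [-1.0, 0.001, -0.001]]
ft_force: [-0.3, -0.2, 0.1]
opening: 1.001
tcp [ 0.5561 -0.0858  0.239 ] yaw 117.21 shift [-0.0017 -0.0019  0.0021] turn 0.0
[-0.2592  0.3824  1.4657  0.      1.2954 -2.3048] [-0.2761 -0.2156  0.1354]
```

```bash
python3 -m crank '[[[0,-0.002,0.002],0,0.5],[[0,-0.002,0.002],0,0.2],[[0,-0.002,0.002],0,0],[[0,-0.002,0.002],0,-0.2],[[0,-0.002,0.002],0,-0.4],[[0,-0.002,0.002],0,-0.6],[[0,-0.002,0.002],0,-0.8],[[0,-0.002,0.002],0,-1],[[0,-0.002,0.002],0,-1],[[0,-0.002,0.002],0,-1],[[0,-0.002,0.002],0,-1]]'
python3 - <<'E'
from h import *
s=bot.sense();print(s["ft_torque"])
im=bot.capture("scene");p,st=red(im);print(st);cv2.imwrite("pics/scene5.png",cv2.resize(im[150:310,220:400,::-1],(720,600),interpolation=cv2.INTER_CUBIC))
E
```

```text
t: 10.7
tcp_pos: [0.5579, -0.0858, 0.24]
ee_rot: [[-0.001, -0.457, 0.889], [0.001, 0.889, 0.457], [-1.0, 0.001, -0.0]]
ft_force: [-2.2, 6.8, 5.2]
opening: 0.169
[ 1.5809  0.7764 -0.0119]
[364 138   4   3   9]
```

View pics/scene5.png

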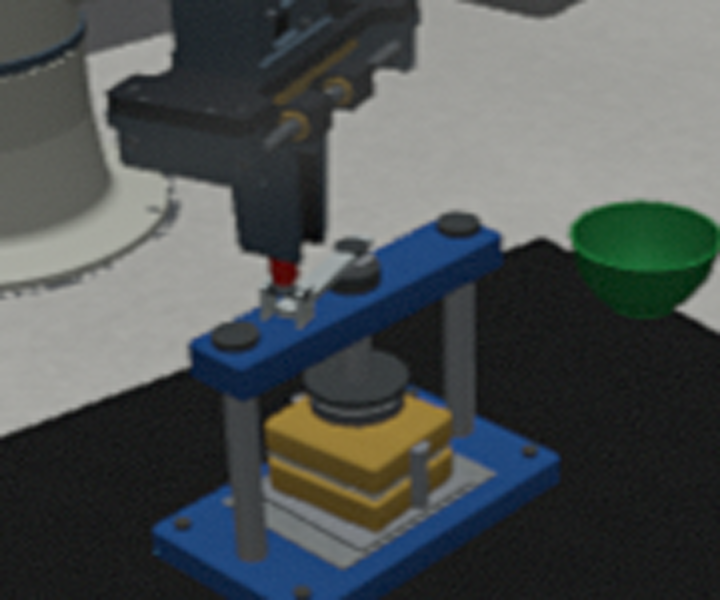

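The opening is 0.169, which is the 16 mm bar lying flat in the jaws, and the bar base stands straight above the fork at (285,270), so the grip is upright. I'll wind clockwise 30° per call and watch the tangential force.

```bash
cat > w.py <<'E'
from h import *
s=bot.sense();C=np.array([.522,-.019]);d=np.array(s["tcp_pos"])[:2]-C;r=np.linalg.norm(d);u=d/r;t=np.array([u[1],-u[0]])
f=np.array(s["ft_force"]);R=np.array(s["ee_rot"]);q=np.array(s["ft_torque"])
print("r %.4f ang %.1f yaw-180 %.1f radial F %.1f tangential(cw) F %.1f Fz %.1f Mz %.2f j6 %.2f t %.2f"%(r,np.degrees(np.arctan2(*u[::-1])),np.degrees(np.arctan2(R[1,1],R[0,1]))-180,f[:2]@u,f[:2]@t,f[2],q[2],s["joints"][5],s["t"]), "qv",np.abs(s["qvel"]).max().round(3))
E
python3 w.py
python3 -m crank '[[[0,0.0002,-0.0066],0.0083,-1],[[0,0.0007,-0.0131],0.0167,-1],[[0,0.0015,-0.0197],0.025,-1],[[0,0.0027,-0.0262],0.0333,-1],[[0,0.0043,-0.0326],0.0417,-1],[[0,0.0062,-0.0389],0.05,-1],[[0,0.0084,-0.0451],0.0583,-1],[[0,0.0109,-0.0512],0.0667,-1],[[0,0.0137,-0.0571],0.075,-1],[[0,0.0169,-0.0629],0.0833,-1]]'; python3 w.py
```

```text
r 0.0759 ang -61.8 yaw-180 -62.8 radial F -8.2 tangential(cw) F -0.7 Fz 5.2 Mz 0.03 j6 -2.30 t 10.75 qv 0.002
t: 12.0
tcp_pos: [0.5204, -0.0948, 0.2401]
ee_rot: [[0.001, 0.05, 0.999], [-0.0, 0.999, -0.05], [-1.0, -0.0, 0.001]]
ft_force: [1.6, 1.1, 0.6]
opening: 0.163
r 0.0759 ang -91.2 yaw-180 -92.9 radial F -1.1 tangential(cw) F -1.6 Fz 0.6 Mz 0.09 j6 -1.81 t 12.00 qv 0.398
```

```bash
sed -i 's/^print(/print("T %.3f"%(-r*(f[:2]@t)+q[2]));print(/' w.py
python3 -m crank '[[[0,0.0002,-0.0066],0.0083,-1],[[0,0.0007,-0.0131],0.0167,-1],[[0,0.0015,-0.0197],0.025,-1],[[0,0.0027,-0.0262],0.0333,-1],[[0,0.0043,-0.0326],0.0417,-1],[[0,0.0062,-0.0389],0.05,-1]]'; python3 w.py
python3 -m crank '[[[0,0.0002,-0.0066],0.0083,-1],[[0,0.0007,-0.0131],0.0167,-1],[[0,0.0015,-0.0197],0.025,-1],[[0,0.0027,-0.0262],0.0333,-1]]'; python3 w.py
python3 - <<'E'
from h import *
im=bot.capture("scene");cv2.imwrite("pics/scene6.png",cv2.resize(im[170:310,240:380,::-1],(600,600),interpolation=cv2.INTER_CUBIC))
E
```

```text
t: 12.75
tcp_pos: [0.4971, -0.0907, 0.2401]
ee_rot: [[0.001, 0.356, 0.934], [-0.002, 0.934, -0.356], [-1.0, -0.001, 0.001]]
ft_force: [0.3, -4.8, 0.7]
opening: 0.166
T 0.287
r 0.0759 ang -109.1 yaw-180 -110.9 radial F 4.4 tangential(cw) F -1.8 Fz 0.7 Mz 0.15 j6 -1.50 t 12.75 qv 0.417
t: 13.25
tcp_pos: [0.4829, -0.0839, 0.2402]
ee_rot: [[0.001, 0.543, 0.84], [-0.002, 0.84, -0.543], [-1.0, -0.002, 0.002]]
ft_force: [-1.4, -7.6, 3.2]
opening: 0.168
T 0.305
r 0.0758 ang -121.0 yaw-180 -122.9 radial F 7.2 tangential(cw) F -2.7 Fz 3.2 Mz 0.10 j6 -1.29 t 13.25 qv 0.43
```

View pics/scene6.png

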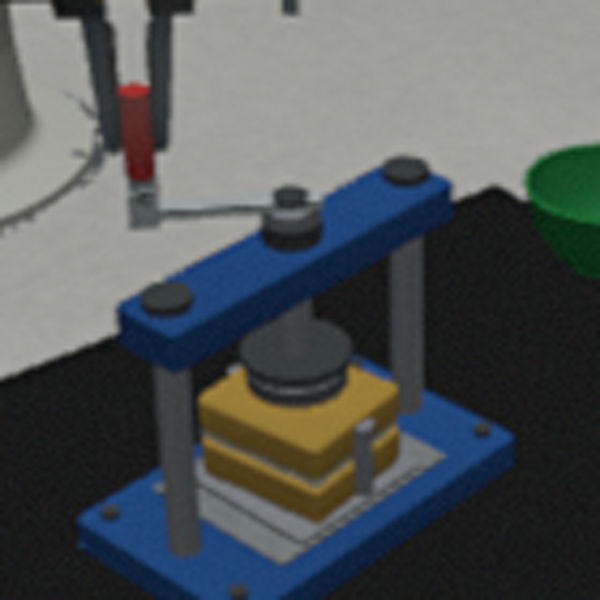

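The grip stands upright in the pads at (137,130), with the arm level and the pad still just above the flask. The free running torque is 0.30 N m, as specified. I'll shift the circle centre slightly, since the radial force drifts, and have the script print the waypoints.

```bash
cat >> w.py <<'E'
import sys
C=np.array([.5205,-.019]);RR=.0758
p=np.array(s["tcp_pos"])[:2];a=np.arctan2(*(p-C)[::-1])
for k in range(1,9):
    b=a-np.radians(3*k);g=C+RR*np.array([np.cos(b),np.sin(b)])-p
    v=R.T@[*g,0]/.6;y=np.degrees(np.arctan2(R[1,1],R[0,1]));dy=(y-180-np.degrees(b)+180)%360-180
    print(3*k,v[1:].round(4),round(dy/360,4),end="; ")
E
python3 w.py
```

```text
T 0.148
r 0.0758 ang -121.4 yaw-180 -123.0 radial F 5.9 tangential(cw) F -1.8 Fz 2.6 Mz 0.01 j6 -1.29 t 13.30 qv 0.075
3 [-0.0014 -0.0066] 0.0011; 6 [-0.0012 -0.0132] 0.0094; 9 [-0.0006 -0.0198] 0.0177; 12 [ 0.0003 -0.0263] 0.0261; 15 [ 0.0015 -0.0328] 0.0344; 18 [ 0.0031 -0.0392] 0.0427; 21 [ 0.005  -0.0456] 0.0511; 24 [ 0.0073 -0.0518] 0.0594;
```

```bash
python3 -m crank '[[[0,-0.0014,-0.0066],0.001,-1],[[0,-0.0012,-0.0132],0.0094,-1],[[0,-0.0006,-0.0198],0.0177,-1],[[0,0.0003,-0.0263],0.026,-1]]'; python3 w.py | head -2
python3 -m crank '[[[0,0.0002,-0.0066],0.0083,-1],[[0,0.0007,-0.0131],0.0167,-1],[[0,0.0015,-0.0197],0.025,-1],[[0,0.0027,-0.0262],0.0333,-1]]';python3 w.py
```

```text
t: 13.8
tcp_pos: [0.4703, -0.075, 0.2403]
ee_rot: [[0.002, 0.672, 0.74], [-0.002, 0.74, -0.672], [-1.0, -0.0, 0.003]]
ft_force: [2.3, -5.6, 1.2]
opening: 0.167
T 0.253
r 0.0762 ang -132.7 yaw-180 -132.2 radial F 2.6 tangential(cw) F -5.5 Fz 1.2 Mz -0.16 j6 -1.12 t 13.80 qv 0.441
t: 14.3
tcp_pos: [0.4596, -0.0633, 0.2403]
ee_rot: [[0.001, 0.811, 0.585], [-0.002, 0.585, -0.811], [-1.0, -0.0, 0.002]]
ft_force: [0.4, -6.7, 1.3]
opening: 0.166
T 0.261
r 0.0765 ang -144.6 yaw-180 -144.2 radial F 3.5 tangential(cw) F -5.6 Fz 1.3 Mz -0.17 j6 -0.89 t 14.30 qv 0.457
3 [-0.0006 -0.0066] 0.0077; 6 [-0.0002 -0.0132] 0.016; 9 [ 0.0007 -0.0198] 0.0243; 12 [ 0.0019 -0.0263] 0.0327; 15 [ 0.0034 -0.0327] 0.041; 18 [ 0.0052 -0.0391] 0.0493; 21 [ 0.0074 -0.0453] 0.0577; 24 [ 0.0099 -0.0514] 0.066;
```

```bash
python3 -m crank '[[[0,-0.0004,-0.0066],0.0083,-1],[[0,0.0001,-0.0131],0.0167,-1],[[0,0.0009,-0.0197],0.025,-1],[[0,0.0021,-0.0262],0.0333,-1]]'; python3 w.py | head -2
python3 -m crank '[[[0,-0.0002,-0.0066],0.0083,-1],[[0,0.0003,-0.0131],0.0167,-1],[[0,0.0011,-0.0197],0.025,-1],[[0,0.0023,-0.0262],0.0333,-1]]';python3 w.py
```

```text
t: 14.8
tcp_pos: [0.4515, -0.0497, 0.2402]
ee_rot: [[0.002, 0.915, 0.403], [-0.002, 0.403, -0.915], [-1.0, 0.001, 0.002]]
ft_force: [2.5, -4.3, 0.1]
opening: 0.169
T 0.248
r 0.0768 ang -156.5 yaw-180 -156.2 radial F -0.5 tangential(cw) F -4.9 Fz 0.1 Mz -0.13 j6 -0.65 t 14.80 qv 0.469
t: 15.3
tcp_pos: [0.4465, -0.0347, 0.2402]
ee_rot: [[0.002, 0.979, 0.204], [-0.002, 0.204, -0.979], [-1.0, 0.001, 0.002]]
ft_force: [1.9, -4.6, 0.7]
opening: 0.167
T 0.239
r 0.0771 ang -168.3 yaw-180 -168.2 radial F -0.9 tangential(cw) F -4.9 Fz 0.7 Mz -0.14 j6 -0.42 t 15.30 qv 0.48
3 [-0.0001 -0.0066] 0.0079; 6 [ 0.0004 -0.0132] 0.0162; 9 [ 0.0013 -0.0198] 0.0245; 12 [ 0.0025 -0.0263] 0.0329; 15 [ 0.004  -0.0327] 0.0412; 18 [ 0.0058 -0.0391] 0.0495; 21 [ 0.008  -0.0453] 0.0579; 24 [ 0.0106 -0.0514] 0.0662;
```

```bash
for i in 1; do python3 -m crank '[[[0,0,-0.0066],0.0083,-1],[[0,0.0005,-0.0131],0.0167,-1],[[0,0.0013,-0.0197],0.025,-1],[[0,0.0025,-0.0262],0.0333,-1]]' >/dev/null; done; python3 w.py | head -2
python3 -m crank '[[[0,0.0002,-0.0066],0.0083,-1],[[0,0.0007,-0.0131],0.0167,-1],[[0,0.0015,-0.0197],0.025,-1],[[0,0.0027,-0.0262],0.0333,-1]]' >/dev/null;python3 w.py
python3 - <<'E'
from h import *
im=bot.capture("scene");cv2.imwrite("pics/scene7.png",cv2.resize(im[170:310,240:380,::-1],(600,600),interpolation=cv2.INTER_CUBIC))
E
```

```text
T 0.332
r 0.0773 ang 180.0 yaw-180 -180.2 radial F -1.9 tangential(cw) F -6.2 Fz -0.4 Mz -0.14 j6 -0.17 t 15.80 qv 0.484
T 0.296
r 0.0773 ang 168.3 yaw-180 -192.2 radial F -2.3 tangential(cw) F -5.8 Fz 1.1 Mz -0.16 j6 0.07 t 16.30 qv 0.484
3 [ 0.0003 -0.0066] 0.0077; 6 [ 0.0008 -0.0132] 0.0161; 9 [ 0.0016 -0.0198] 0.0244; 12 [ 0.0028 -0.0263] 0.0327; 15 [ 0.0043 -0.0327] 0.0411; 18 [ 0.0062 -0.0391] 0.0494; 21 [ 0.0083 -0.0453] 0.0577; 24 [ 0.0109 -0.0514] 0.0661;
```

View pics/scene7.png

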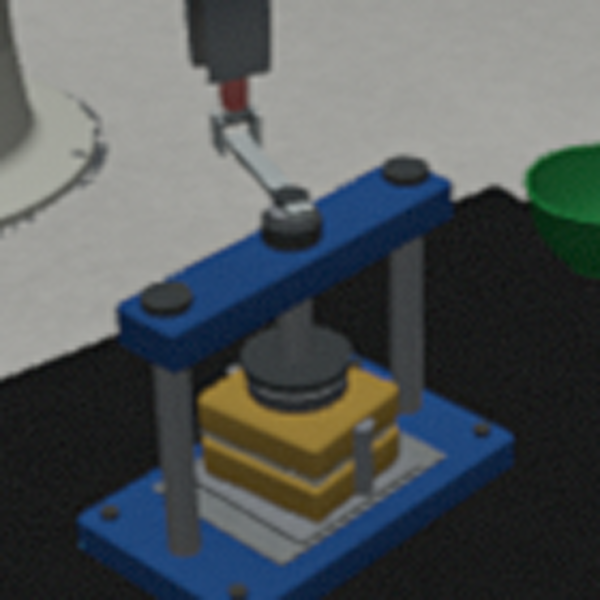

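The crank now points away from the camera and the grip is upright at (233,95). The pad disc, bottom edge at about y=410, is very close to the flask. The torque may be starting to rise, so I'll take 6–9° steps and also track the pad in the image by template.

```bash
cat > trk.py <<'E'
from h import *
import sys
def crop(im): return cv2.resize(im[170:310,240:380],(600,600),interpolation=cv2.INTER_CUBIC)
ref=cv2.cvtColor(cv2.imread("pics/scene4.png"),cv2.COLOR_BGR2GRAY)
def shift(g0,g1,box):
    x,y,w,h=box
    return np.round(cv2.phaseCorrelate(np.float32(g0[y:y+h,x:x+w]),np.float32(g1[y:y+h,x:x+w]),cv2.createHanningWindow((w,h),cv2.CV_32F))[0],2)
g6=cv2.imread("pics/scene6.png",0)
def rep(g): print("pad shift",shift(g6,g,(225,335,145,85)),"ref flask",shift(g6,g,(210,430,120,90)))
if __name__=="__main__":
    rep(cv2.imread("pics/scene7.png",0))
    im=np.mean([bot.capture("scene") for _ in range(2)],0).astype(np.uint8)
    rep(cv2.cvtColor(crop(im),cv2.COLOR_RGB2GRAY))
E
python3 trk.py; python3 w.py|head -2
python3 -m crank '[[[0,0.0002,-0.0066],0.0083,-1],[[0,0.0007,-0.0131],0.0167,-1],[[0,0.0015,-0.0197],0.025,-1]]' >/dev/null;python3 w.py; python3 trk.py
```

```text
pad shift [-0.03  7.02] ref flask [-0.07  0.1 ]
pad shift [-0.18  4.13] ref flask [-0.09 -0.07]
T 0.060
r 0.0774 ang 168.1 yaw-180 -192.1 radial F -3.6 tangential(cw) F -3.2 Fz 1.6 Mz -0.18 j6 0.07 t 16.45 qv 0.018
T 0.223
r 0.0775 ang 159.4 yaw-180 -201.1 radial F -4.0 tangential(cw) F -4.9 Fz 1.9 Mz -0.15 j6 0.26 t 16.82 qv 0.485
3 [ 0.0006 -0.0066] 0.0079; 6 [ 0.0011 -0.0132] 0.0162; 9 [ 0.0019 -0.0198] 0.0245; 12 [ 0.0031 -0.0263] 0.0329; 15 [ 0.0046 -0.0327] 0.0412; 18 [ 0.0065 -0.0391] 0.0495; 21 [ 0.0087 -0.0453] 0.0579; 24 [ 0.0112 -0.0514] 0.0662; pad shift [-0.03  7.02] ref flask [-0.07  0.1 ]
pad shift [0.01 8.49] ref flask [ 0.01 -0.1 ]
```

```bash
for i in 1; do python3 -m crank '[[[0,0.0008,-0.0066],0.0083,-1],[[0,0.0013,-0.0131],0.0167,-1],[[0,0.0021,-0.0197],0.025,-1]]' >/dev/null;python3 w.py|head -2
python3 -m crank '[[[0,0.0008,-0.0066],0.0083,-1],[[0,0.0013,-0.0131],0.0167,-1],[[0,0.0021,-0.0197],0.025,-1]]' >/dev/null;python3 w.py; python3 trk.py; done
```

```text
T 0.293
r 0.0774 ang 150.7 yaw-180 -210.1 radial F -1.7 tangential(cw) F -6.1 Fz 4.1 Mz -0.18 j6 0.44 t 17.30 qv 0.481
T 0.357
r 0.0773 ang 142.0 yaw-180 -219.1 radial F -0.9 tangential(cw) F -6.4 Fz 6.4 Mz -0.13 j6 0.62 t 17.68 qv 0.472
3 [ 0.0006 -0.0066] 0.0072; 6 [ 0.0011 -0.0132] 0.0155; 9 [ 0.0019 -0.0198] 0.0238; 12 [ 0.003  -0.0263] 0.0322; 15 [ 0.0045 -0.0327] 0.0405; 18 [ 0.0064 -0.0391] 0.0488; 21 [ 0.0085 -0.0453] 0.0572; 24 [ 0.011  -0.0515] 0.0655; pad shift [-0.03  7.02] ref flask [-0.07  0.1 ]
pad shift [-0.17  8.4 ] ref flask [ 0.03 -0.07]
```

```bash
python3 -m crank '[[[0,0.0006,-0.0066],0.0078,-1],[[0,0.0011,-0.0131],0.016,-1],[[0,0.0019,-0.0197],0.024,-1]]' >/dev/null;python3 w.py|head -2; python3 trk.py|tail -1
python3 - <<'E'
from h import *
im=bot.capture("scene");cv2.imwrite("pics/scene8.png",cv2.resize(im[170:310,240:380,::-1],(600,600),interpolation=cv2.INTER_CUBIC))
a=cv2.imread("pics/scene6.png");b=cv2.imread("pics/scene7.png");c=cv2.imread("pics/scene8.png")
f=lambda q:cv2.resize(q[310:470,190:410],(390,284),interpolation=cv2.INTER_CUBIC)
o=np.zeros((580,790,3),np.uint8);o[:284,:390]=f(a);o[:284,395:785]=f(b);o[290:574,:390]=f(c);cv2.imwrite("pics/cmp.png",o)
E
```

```text
T 0.324
r 0.0771 ang 133.3 yaw-180 -227.8 radial F -0.3 tangential(cw) F -6.6 Fz 8.1 Mz -0.19 j6 0.79 t 18.15 qv 0.45
pad shift [0.   8.58] ref flask [ 0.06 -0.07]
```

View pics/cmp.png

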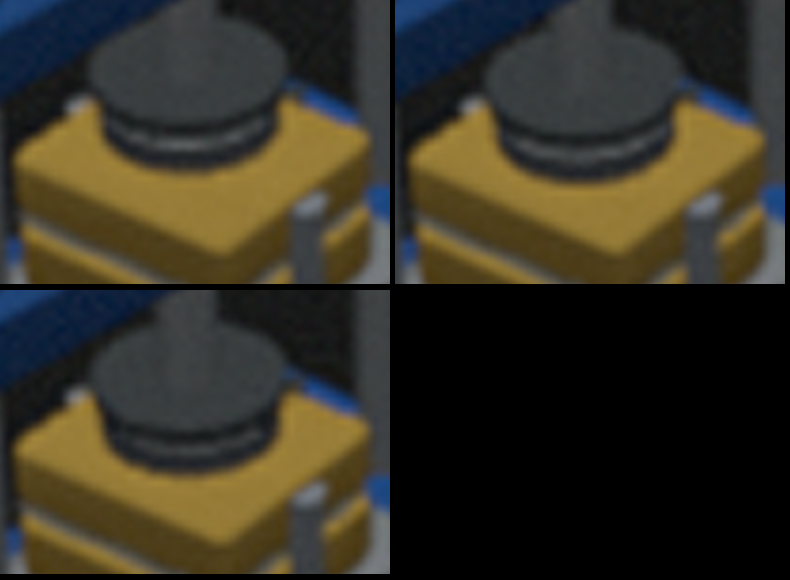

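In the comparison the lower pad edge drops from y≈170 to ≈182 between the first two crops. It is still at about 182 (472−290) in the third, while the upper disc has closed on it. That suggests the pad is already bearing on the flask, so I'll measure the edges.

```bash
cat > edge.py <<'E'
from h import *
def edges(g):
    col=g[330:450,275:315].astype(float)
    # follow disc: average columns about the disc's lowest point
    p=cv2.GaussianBlur(col.mean(1),(1,1),0) if 0 else col.mean(1)
    return p
def low(bgr):
    c=bgr[:,:,2].astype(float)-bgr[:,:,0]  # brass: R-B high
    p=c[380:440,285:310].mean(1);h=.5*(p.min()+p.max());i=np.argmax(p>h);e=380+i-(p[i]-h)/(p[i]-p[i-1])
    g=bgr.astype(float).mean(2)[340:int(e),285:310].mean(1)
    return round(e,2),g[::3].round(0)
if __name__=="__main__":
    for k in(6,7,8): print(k,*low(cv2.imread(f"pics/scene{k}.png")))
    a=cv2.imread("pics/scene4.png") # 4x,3.75x different crop
    b=cv2.resize(a,(720,640))[80:640,80:640];b=cv2.resize(b,(600,600));print("4",low(b)[0])
    im=np.mean([bot.capture("scene") for _ in range(3)],0).astype(np.uint8)[170:310,240:380,::-1]
    print("now",*low(cv2.resize(im,(600,600),interpolation=cv2.INTER_CUBIC)))
E
python3 edge.py
```

```text
6 406.6 [64. 64. 65. 65. 65. 64. 62. 60. 61. 61. 61. 62. 56. 44. 31. 40. 65. 85.
 65. 39. 39. 47.]
7 412.82 [64. 64. 64. 64. 64. 64. 64. 64. 62. 61. 61. 60. 61. 61. 59. 44. 33. 41.
 61. 71. 60. 47. 38. 44.]
8 413.56 [64. 64. 64. 64. 64. 64. 64. 64. 63. 61. 60. 60. 61. 61. 62. 59. 48. 31.
 32. 49. 64. 51. 38. 42. 58.]
4 401.2
now 413.54 [64. 64. 64. 63. 64. 64. 64. 64. 63. 61. 60. 60. 60. 61. 62. 58. 48. 30.
 33. 50. 63. 50. 38. 41. 57.]
```

The lower edge tracked the free rate up to −192° (406.6 → 412.8), then moved only 0.7, about 8° worth, before stopping. Contact was therefore at about −200°. I'm at −228°, about 28° past it, and the force rise agrees. I'll turn 18° more to about 46° past contact.

```bash
python3 -m crank '[[[0,0.0003,-0.0066],0.0083,-1],[[0,0.0008,-0.0131],0.0167,-1],[[0,0.0016,-0.0197],0.025,-1]]' >/dev/null;python3 w.py|head -2; python3 -m crank '[[[0,0.0003,-0.0066],0.0083,-1],[[0,0.0008,-0.0131],0.0167,-1],[[0,0.0016,-0.0197],0.025,-1]]' >/dev/null;python3 w.py|head -2; python3 edge.py|tail -3
```

```text
T 0.386
r 0.0769 ang 124.5 yaw-180 -236.8 radial F 0.7 tangential(cw) F -7.7 Fz 9.7 Mz -0.21 j6 0.96 t 18.82 qv 0.453
T 0.454
r 0.0767 ang 115.7 yaw-180 -245.8 radial F 0.1 tangential(cw) F -8.0 Fz 9.7 Mz -0.16 j6 1.13 t 19.20 qv 0.444
4 401.2
now 413.55 [64. 64. 64. 64. 64. 64. 64. 64. 64. 62. 61. 60. 60. 60. 61. 61. 53. 37.
 31. 36. 44. 44. 40. 43. 58.]
```

The torque is 0.45 N m, a rise of 0.20 that matches about 45° past contact, and the pad edge hasn't moved. I'll let go and rise clear.

```bash
python3 -m crank '[[[0,0,0],0,-1],[[0,0,0],0,-0.6],[[0,0,0],0,-0.4],[[0,0,0],0,-0.2],[[0,0,0],0,-0.1],[[-0.05,0,0],0,-0.1],[[-0.1,0,0],0,-0.1],[[-0.15,0,0],0,-0.1],[[-0.22,0,0],0,-0.1],[[-0.22,0,0],0,-0.1],[[-0.22,0,0],0,-0.1]]'
python3 edge.py|tail -3
python3 - <<'E'
from h import *
im=bot.capture("scene");p,st=red(im);e=ends(p);print(st,e)
cr=im[150:310,220:400,::-1];cv2.imwrite("pics/scene9.png",cv2.resize(cr,(720,640),interpolation=cv2.INTER_CUBIC)[:600])
C=np.array([.5205,-.019]);a=np.radians(115);u=np.array([np.cos(a),np.sin(a)])
for fold in(1.2,1.4,1.57,1.745):
    f=lambda L:proj("scene",[*(C+u*(.075-L*np.cos(fold))),.211+L*np.sin(fold)])
    print(fold,f(.007),f(.056))
E
```

```text
t: 20.72
tcp_pos: [0.4893, 0.0505, 0.3714]
ee_rot: [[-0.0, 0.411, -0.911], [0.0, -0.911, -0.411], [-1.0, -0.0, 0.0]]
ft_force: [-1.3, -0.1, -0.9]
opening: 0.45
4 401.2
now 413.57 [63. 63. 63. 63. 63. 63. 63. 63. 63. 62. 60. 59. 59. 59. 61. 60. 53. 37.
 30. 35. 43. 42. 39. 42. 57.]
[364 138   4   3   9] (array([365.3333, 139.1111], dtype=float32), array([363.8712, 139.652 ], dtype=float32), array([366.8355, 138.5554], dtype=float32))
1.2 [322.5329 194.2798] [318.4095 179.0197]
1.4 [322.8072 193.8941] [320.6911 175.9333]
1.57 [323.0496 193.6443] [322.6889 173.9948]
1.745 [323.3002 193.4701] [324.7311 172.7129]
```

View pics/scene9.png

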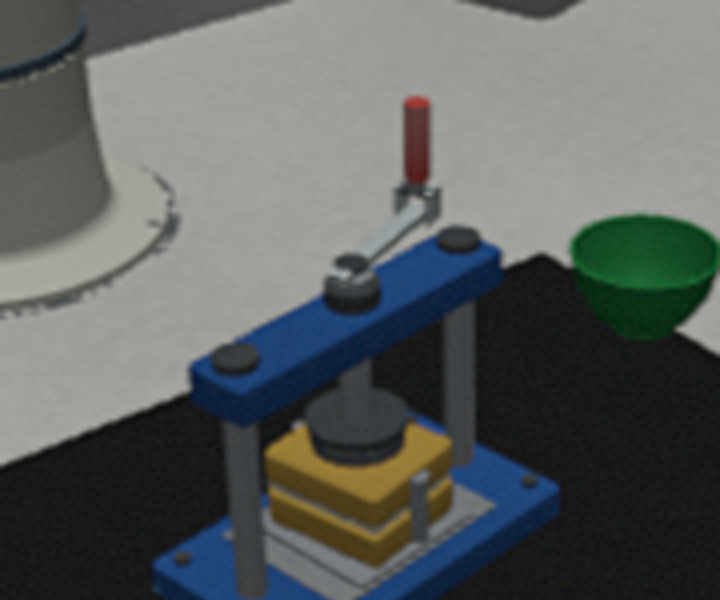

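The grip stands vertical, with its tip at (417,100) and base at (416,183) in the crop. The pad is pressed on the flask, the flask and bowl haven't moved, and the gripper is clear.

```bash
python3 -c "
from plant import bot
print(bot.sense()['t'],bot.finish_job())"
```

```text
the job is handed in; nothing more can be done
20.925 None
```

The flask is clamped in the press with the red grip standing up, and the job was handed in at 20.9 s. No verdict was reported.

- **Grip:** My first pinch-and-swing only brought it to about 1.0–1.1 rad. I mended that by closing the jaws in the fold plane, which squared it upright. In the last picture it stands vertical, tip straight above its base.
- **Winding:** I turned the crank about 183° clockwise. The pad stopped against the flask after about 138°, and I tightened about 46° more. Torque at the crank rose from about 0.25 to 0.45 N m, which fits about 45° past contact.
- **Clamping force:** I estimate about 70 N on the plate, weight included. This comes from the angle and torque, not a direct measurement.
- **After letting go:** The pad edge stayed put (413.55 to 413.57 in the enlarged picture) and the wrist force was near zero, with the gripper clear. The bowl looked undisturbed and the flask did not shift. I did not look at the jar and tooth model again after the start; the arm worked only above the press.
- **Disagreements:** Single torque readings scattered by about 0.05 N m, and one reading of the pad's image shift was off. I placed contact from the pad-edge measurement, with the rise in force as a check.

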